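# Press the round plaster flask into the carving box's sprung cradle

## Robot

A 6-joint arm with a two-finger parallel gripper is mounted at the origin on the work surface. World frame = base frame: x ahead of the robot, y to its left, z up, the work surface at z = 0. Lengths are in m, angles in rad, forces in N, time in s.
With the tool pointing down it reaches from about 0.325 to 0.875 m from the base axis. Payload 4.4 kg.
Tool frame: the origin (TCP) lies on the centre line of the jaws, within the pads' length; the fingertips stand 11 mm ahead of it and the grasp point (between the pads) lies 8 mm behind it (arm.tip_reach is the distance from the TCP to the fingertips, in m); z points along the fingers, y is the line along which they close (so a half turn about z gives the same grasp; the last joint's range is limited). The gripper opens to 85 mm and grips with 20 to 120 N. Pads are 22 mm wide; open, the fingers measure 114 mm over their backs; the gripper's body (76 mm by 85 mm) begins 54 mm behind the grasp point. The pads swing forward as they close: fully open they stand 13 mm farther back than shut.
Start: joints at [-0.15, 0.207, 1.542, -0, 1.393, -0.15], TCP at [0.575, -0, 0.208] pointing down, gripper open.
Joint ranges: [-2.73, 2.73], [-0.86, 2.22], [0.23, 2.46], [-1.11, 4.25], [0.08, 2.63], [-2.82, 2.82]. Speed limits (rad/s): [2.79, 2.79, 3.14, 3.14, 3.14, 3.14].

## Interface

Orientations are given as [roll, pitch, yaw] about the fixed x, y, z axes, in that order (R = Rz(yaw) Ry(pitch) Rx(roll)).
In Python, from workcell import arm gives the robot as it stands.
- The arm moves only by the shell command python3 -m handwheel 'ROWS' [FORCE]. ROWS is JSON, a list of rows, each a list of 3 entries, a list of its own where there are three numbers: the opening, from 0 (shut) to 1 (fully open), then the shift along the tool's x, y, z in mm, then the turn, a rotation vector about the tool's x, y, z in rad. A call has 1 to 20 rows; each row is the pose to reach, as a shift and turn from the pose commanded when the call began, along the tool's axes at that moment; what a row does not reach only later rows make up. A row lasts 1/8 s, in which the tool goes at most 62.5 mm and 10.7 degrees, less where a joint would pass 70% of its speed; a pose out of reach is approached as far as the arm can. A call with a gripper value outside its range is refused whole. The fingers move at their own pace and stop on an object; FORCE is the grip in N (left out, the last holds). Time passes only in rows, so rows that repeat a pose let the fingers close. It gives the time, the measured TCP pose, the force, the opening and the grip force at its end, in the units of the state.
- arm.observe(): the state, without advancing time (a new reading comes with each control period).
- arm.capture(name): name is "scene" or "side" or "wrist"; returns a dict with "color" (384x512x3 uint8, red, green, blue), "fx", "fy", "cx", "cy" (pixels), "pose" (4x4, takes a point from camera to world coordinates). Camera axes: x right, y up, looking along -z (the intrinsics and any distortion apply to the point x, -y, -z); pixel columns grow to the right and rows downward; lengths in m; the calibration is good to about 2 mm. The wrist camera is an equidistant fisheye: a pixel r from the principal point sees the ray r / f radians off the axis. A picture is of the moment at which its call begins. There is no depth.
- arm.job_done(): hands the job in; it is judged then, once.
The state is a dict: "clock": time; "q": joint angles; "dq": joint speeds; "joint_efforts": joint torques, N m; "tcp_pos": TCP position; "ee_rot": TCP orientation; "force": force on the tool from outside, world axes, zero at the start; "moment": the same for the moment, N m; "gripper_width": opening from 0.0 (shut) to 1.0 (fully open); "gripper_force": force on a finger pad.
Only numpy, scipy, OpenCV 4.12 (cv2) and the standard library are available. Lean on these libraries where they do the work, as an engineer would, in place of code of your own. Each camera call takes 0.05 s, during which the arm holds its last target. There are 200 camera calls.

## Task

Slide the clear door on top of the carving box all the way open, then take the round-bodied plaster flask from the table and set it upright, foot first, in the sprung ring cradle inside the box. Press it down until the cradle is fully down and finish while still holding it down there with the gripper: do not let go. Leave the other things on the table where they are.

Things in the scene. Friction and masses are not known exactly. Their poses are not given: they have to be found in the camera images.
- door_grip (a point): centre of the black grip bar on the carving box's clear sliding door, 128 mm above the table. Bar 80 mm long (x), 14 mm thick (y), 16 mm high, on two 10 mm legs 33 mm either side of centre. x, y are the box's axes, z up. The door slides along +y to open; pinch the bar from above across y. Door plate 162 x 180 x 6 mm, its upper face at 96 mm; track rails beside it reach 98 mm.
- door (a joint): travel of the sliding door (m): 0 shut, over the cradle; 0.17 fully open, over the box's deck. It starts shut or a little open, slides with about 2 N of friction and stays where it is left.
- cradle_ring (a point): centre of the level, sprung steel ring cradle in the fixed carving box (180 mm along x, 380 along y, walls 88 high): a hoop of 8 mm round bar, 46 mm clear inside. The point is at the bar's mid-height, 75 mm above the table at rest, and moves with the ring; with the door shut the door's grip is right above it. The flask's ball sits in the hoop: seated, flask_mid is 61.5 mm above this point.
- cradle (a joint): how far the ring cradle is pressed down (m): 0 at rest (raised), 0.024 fully down on its stop. Springs resist with about 5 N at the start of the travel and 15 N at the bottom; the flask's own weight does not move it and it springs back up when let go.
- flask_mid (a point): middle (69 mm above the underside) of the loose round-bodied plaster flask, 0.2 to 0.33 kg: ball 72 mm across, centred 37 mm above the underside, on a 40 mm foot disc; straight neck 28 mm across from 80 to 131 mm above the underside, then a 34 mm lip, top at 138 mm. z points up the neck. It stands on the table among two other white forms of the same height.
- straight_mid (a point): a straight-sided plaster bottle form, body 64 mm across, neck 28 mm, 138 mm tall; stands among the forms; bystander, leave alone (point near its middle)
- cone_mid (a point): a cone-shaped plaster form, 76 mm across at the foot tapering to a 28 mm neck, 138 mm tall; stands among the forms; bystander, leave alone (point near its middle)
- cup_mid (a point): a grey open mixing cup, 60 mm across, 65 mm tall; bystander, leave alone (point near its middle)
- brush_mid (a point): a brush lying on the table; bystander, leave alone (point near its middle)
- spatula_mid (a point): a spatula lying on the table; bystander, leave alone (point near its middle)
- cat_mid (a point): a small plaster cat head, 92 mm across, 96 mm tall; bystander, leave alone (point near its middle)
Mind the look-alikes: they are no part of the job. Leave any orange or pink look-alike of the part that bears flask_mid alone.

How it is judged:
By the outcome, as a careful person would: the job done as asked, in the order asked, and still so for the second after the job is handed in, while the arm keeps its last pose, push and grip.
It also fails if it takes over 62 s, if anything falls off the work surface, if the arm or the gripper's body presses on something with over 40 N, if the wrist force passes 120 N, or if a joint passes its speed limit or range.

## Working session

There is one attempt and no reset: what is moved stays moved. The work goes in short steps, Python scripts to look and compute and a shell command to move; the robot and the scene stay as the last step left them, time stands still between calls to the robot, and variables do not carry over. Pictures are saved under pics/ and viewed, at most 10 in all, crops included, and the job is handed in when it is done.

```bash
ls; mkdir -p pics
python3 - <<'E'
from workcell import arm
import cv2,pickle
for n in("scene","side","wrist"):
    c=arm.capture(n); pickle.dump(c,open(f"pics/{n}0.pkl","wb"))
    cv2.imwrite(f"pics/{n}0.png",c["color"][:,:,::-1])
    print(n,c["fx"],c["cx"],c["cy"],[k for k in c],c["pose"].round(3).tolist())
print(arm.observe())
E
```

```text
pics
scene 405.02309034430886 259.62661954994786 192.97885431029954 ['color', 'fx', 'fy', 'cx', 'cy', 'pose'] [[0.415, -0.587, 0.695, 1.523], [0.91, 0.265, -0.32, -0.496], [0.004, 0.765, 0.644, 1.005], [0.0, 0.0, 0.0, 1.0]]
side 349.4731343324001 259.16678946511314 191.2471225011601 ['color', 'fx', 'fy', 'cx', 'cy', 'pose'] [[0.997, 0.055, -0.052, 0.498], [-0.073, 0.484, -0.872, -0.953], [-0.023, 0.873, 0.487, 0.63], [0.0, 0.0, 0.0, 1.0]]
wrist 297.3186396354542 249.1063616149408 192.0077980983487 ['color', 'fx', 'fy', 'cx', 'cy', 'pose'] [[1.0, 0.001, 0.002, 0.574], [-0.001, 0.949, 0.314, 0.082], [-0.001, -0.314, 0.949, 0.372], [0.0, 0.0, 0.0, 1.0]]
{'clock': 0.15, 'q': array([-1.50500013e-01,  2.07267165e-01,  1.54265067e+00,  9.12874927e-06,
        1.39351199e+00, -1.50499642e-01]), 'dq': array([ 0.00171719, -0.00232646, -0.00322286, -0.00081594,  0.00077665,
        0.00030242]), 'joint_efforts': array([ 5.23460058e-04, -3.83512866e+01, -2.92037880e+01, -1.78299792e-04,
        6.64118095e-03, -5.65601522e-05]), 'tcp_pos': array([5.74355839e-01, 8.94499965e-05, 2.06656395e-01]), 'ee_rot': array([-3.13977760e+00, -2.84331511e-04,  1.57079408e+00]), 'force': array([-0.15639696,  0.34768312, -1.02143602]), 'moment': array([ 0.01083673,  0.05229204, -0.00275533]), 'gripper_force': 0.0, 'gripper_width': 0.996261037927307}
```

View pics/scene0.png

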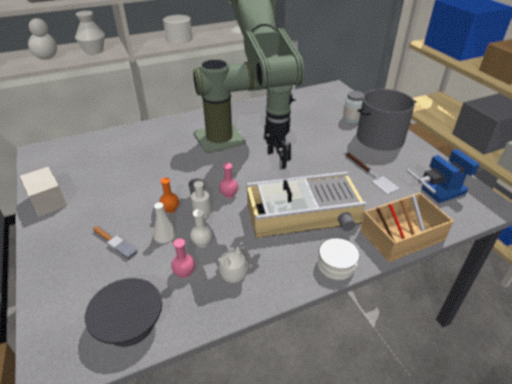

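View pics/side0.png

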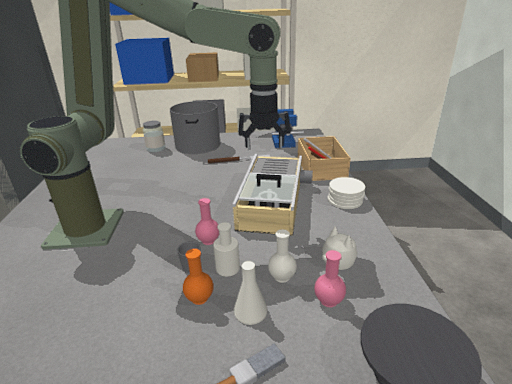

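Scene: the box is at (305,203) with its black grip at (287,190). In the side view the grip is at (268,181).
Flask candidates, scene pixel then side pixel:
- Orange flask: (169,195), (198,280)
- Pink flask: (229,180), (207,222)
- Pink flask: (182,258), (331,280)
- White straight bottle: (199,198), (227,250)
- White cone: (162,222), (250,293)
- White round-bodied flask: (201,229), (283,258)

The white round-bodied one matches the description. I'll check it in one close crop.

Run:
```python
import cv2,numpy as np
s=cv2.imread("pics/scene0.png");d=cv2.imread("pics/side0.png")
r=lambda im,x,y,w,h:cv2.resize(im[y:y+h,x:x+w],(400,300),interpolation=cv2.INTER_CUBIC)
# scene flask (165..245,185..245) x5 ; scene box (240..373,165..265)x3 ; side flask (240..320,225..285)x5 ; side box (220..320,150..225) x4
a=np.vstack([np.hstack([r(s,160,195,80,60),r(s,240,160,100,75)]),np.hstack([r(d,240,230,80,60),r(d,220,155,100,75)])])
cv2.imwrite("pics/crops.png",a)
```

```text
(no output)
```

View pics/crops.png

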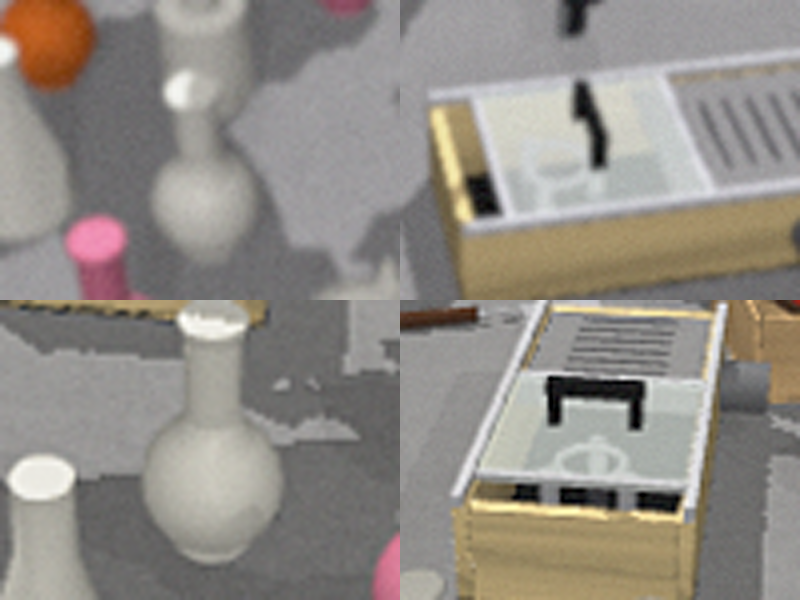

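The crop confirms the target: a white round ball with a straight neck, at scene (201,235) and side (282,267). The door is slightly open, with the grip at scene (287.5,189) and the ring at scene (279.5,202).

```bash
cat > h.py <<'E'
import numpy as np,pickle
def ray(c,p):
    d=np.array([(p[0]-c["cx"])/c["fx"],-(p[1]-c["cy"])/c["fy"],-1.]);T=c["pose"]
    d=T[:3,:3]@d;return T[:3,3],d/np.linalg.norm(d)
def wray(c,p):
    u=np.array([p[0]-c["cx"],p[1]-c["cy"]]);r=np.hypot(*u);t=r/c["fx"];u=u/max(r,1e-9)
    d=np.array([u[0]*np.sin(t),-u[1]*np.sin(t),-np.cos(t)]);return c["pose"][:3,3],c["pose"][:3,:3]@d
def plane(R,z): o,d=R;return o+d*(z-o[2])/d[2]
def tri(R):
    A=sum(np.eye(3)-np.outer(d,d) for o,d in R);b=sum((np.eye(3)-np.outer(d,d))@o for o,d in R)
    x=np.linalg.solve(A,b);return x,[np.linalg.norm(np.cross(x-o,d))*1000 for o,d in R]
def wproj(c,P):
    v=c["pose"][:3,:3].T@(np.array(P)-c["pose"][:3,3]);t=np.arctan2(np.hypot(v[0],v[1]),-v[2]);n=np.hypot(v[0],v[1])
    return c["cx"]+c["fx"]*t*v[0]/n,c["cy"]-c["fx"]*t*v[1]/n
load=lambda n:pickle.load(open(f"pics/{n}.pkl","rb"))
E
python3 - <<'E'
from h import *
np.set_printoptions(precision=4,suppress=True)
s,d=load("scene0"),load("side0")
for n,a,b,z in(("ball",(201,235),(282.4,266.6),.037),("lip",(198,213),(282.6,234),.138),("grip",(287.5,188.5),(269,177),.128),("ring",(279.5,202),(268,195),.075),
  ("straight",(200,188),(226,228),.138),("cone",(160,205),(249,265),.138),("pink2",(180,243),(333,256),.138),("pink1",(228,166),(206,203),.138)):
    x,e=tri([ray(s,a),ray(d,b)]);print(n,x,np.round(e,1),plane(ray(s,a),z)[:2],plane(ray(d,b),z)[:2])
f=lambda x,y:(220+(x-400)/4,155+(y-300)/4)
for q in((458,495),(545,305),(690,515),(722,305)):print("rail",plane(ray(d,f(*q)),.098)[:2])
for q in((548,388),(645,388)):print("grip end",plane(ray(d,f(*q)),.128)[:2])
g=lambda x,y:(240+(x-400)/4,160+y/4)
for q in((430,95),(800,55),(470,230),(800,180)):print("rail s",plane(ray(s,g(*q)),.098)[:2])
E
```

```text
ball [ 0.5916 -0.281   0.0341] [0.7 0.7] [ 0.5937 -0.2811] [ 0.5915 -0.2853]
lip [ 0.5916 -0.2812  0.1344] [0.1 0.1] [ 0.5955 -0.2821] [ 0.5909 -0.286 ]
grip [0.5902 0.0379 0.1259] [0.3 0.3] [0.5928 0.0363] [0.5897 0.0344]
ring [0.5852 0.0124 0.0725] [2.5 2.5] [0.5908 0.0089] [0.5839 0.0124]
straight [ 0.4575 -0.2311  0.1233] [3.3 3.3] [ 0.4797 -0.2378] [ 0.4569 -0.2472]
cone [ 0.5061 -0.3817  0.1343] [1. 1.] [ 0.5092 -0.3816] [ 0.5065 -0.3873]
pink2 [ 0.6906 -0.3684  0.1317] [0.4 0.4] [ 0.6962 -0.369 ] [ 0.6882 -0.3763]
pink1 [ 0.3977 -0.106   0.1316] [3.1 3.1] [ 0.4014 -0.1065] [ 0.4009 -0.1222]
rail [ 0.4773 -0.0682]
rail [0.5639 0.2734]
rail [ 0.6424 -0.1142]
rail [0.7304 0.2524]
grip end [0.5518 0.0389]
grip end [0.6283 0.0298]
rail s [ 0.4784 -0.0636]
rail s [0.5645 0.2711]
rail s [ 0.6526 -0.1029]
rail s [0.7112 0.1752]
```

View pics/wrist0.png

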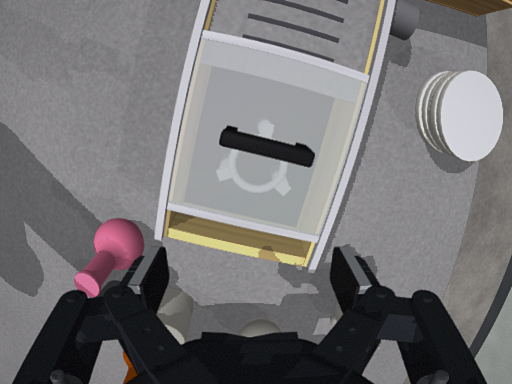

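The wrist view shows the bar ends at about (222,138) and (312,155), centre (267,147). The ring is seen through the door at about (259,168). I'll compute both.

Run:
```python
from h import *
np.set_printoptions(precision=4,suppress=True)
w=load("wrist0")
for n,p,z in(("g0",(222,138),.128),("g1",(313,155),.128),("gc",(267,146),.136),("ring",(259,168),.075),("railL0",(162,238),.098),("railL1",(208,5),.098),("railR0",(314,268),.098),("railR1",(385,30),.098)):print(n,plane(wray(w,p),z)[:2])
```

```text
g0 [0.551  0.0485]
g1 [0.6276 0.0344]
gc [0.5878 0.043 ]
ring [0.5835 0.0099]
railL0 [ 0.4805 -0.06  ]
railL1 [0.5361 0.171 ]
railR0 [ 0.645  -0.0971]
railR1 [0.7046 0.1561]
```

```bash
python3 -m handwheel '[[1,[40,15,20],[0,0,-1.336]],[1,[40,15,20],[0,0,-1.336]],[1,[40,15,20],[0,0,-1.336]],[1,[40,15,20],[0,0,-1.336]],[1,[40,15,20],[0,0,-1.336]],[1,[40,15,20],[0,0,-1.336]],[1,[40,15,20],[0,0,-1.336]],[1,[40,15,20],[0,0,-1.336]],[1,[40,15,20],[0,0,-1.336]],[1,[40,15,50],[0,0,-1.336]],[1,[40,15,84],[0,0,-1.336]],[1,[40,15,84],[0,0,-1.336]],[1,[40,15,84],[0,0,-1.336]]]'
python3 - <<'E'
from workcell import arm
import cv2
print(arm.tip_reach)
for n in["side"]:
    c=arm.capture(n);cv2.imwrite("pics/side1.png",cv2.resize(c["color"][110:245,180:360,::-1],(800,600),interpolation=cv2.INTER_CUBIC))
E
```

```text
clock: 1.78
tcp_pos: [0.5908, 0.0399, 0.1247]
ee_rot: [3.141, 0.002, 2.906]
force: [0.6, 0.7, 0.4]
gripper_width: 1.003
gripper_force: 0.0
0.011
```

View pics/side1.png

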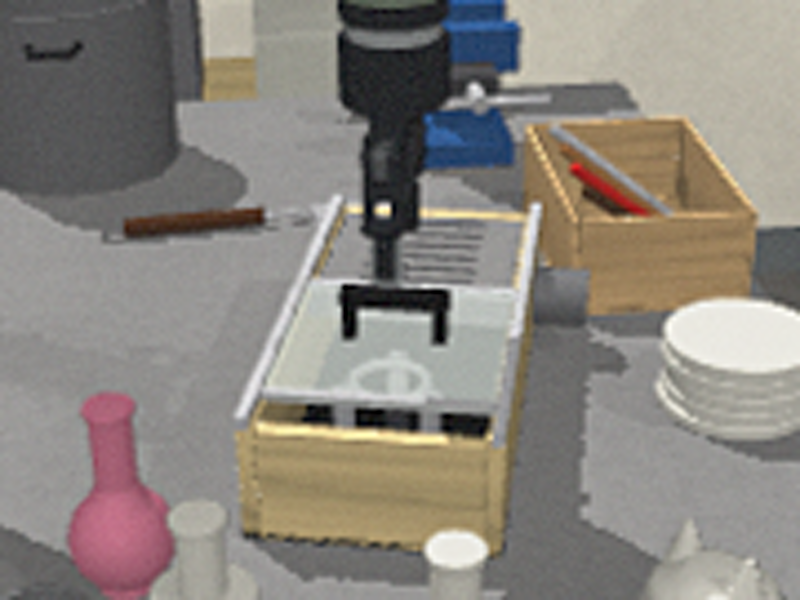

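Run:
```python
from h import *
d=load("side0")
def pr(P):
    v=d["pose"][:3,:3].T@(np.array(P)-d["pose"][:3,3]);x,y=d["cx"]+d["fx"]*v[0]/-v[2],d["cy"]-d["fy"]*v[1]/-v[2];return round((x-180)*4.444),round((y-110)*4.444)
for s in(-1,1):
  for z in(.114,.127,.14):print(s,z,pr((.5908+s*.0425*.233,.0399+s*.0425*.972,z)))
print(pr((.59,.04,.128)))
```

```text
-1 0.114 (388, 339)
-1 0.127 (388, 323)
-1 0.14 (388, 306)
1 0.114 (404, 286)
1 0.127 (404, 270)
1 0.14 (404, 254)
(395, 294)
```

The near finger isn't where I expected it in the picture, so I'll check with the wrist camera.

Run:
```python
from h import *
from workcell import arm
import cv2
d=load("side0")
def pr(P):
    v=d["pose"][:3,:3].T@(np.array(P)-d["pose"][:3,3]);return round(d["cx"]+d["fx"]*v[0]/-v[2]),round(d["cy"]-d["fy"]*v[1]/-v[2])
for s in(-1,1): print([pr((.5744+s*.0425,0,z)) for z in(.197,.209,.235)])
c=arm.capture("wrist");pickle.dump(c,open("pics/wrist1.pkl","wb"));s=arm.capture("scene")
a=c["color"][:,:,::-1];b=cv2.resize(s["color"][130:250,230:390,::-1],(512,384),interpolation=cv2.INTER_CUBIC)
cv2.imwrite("pics/wrist1.png",cv2.resize(np.hstack([a,b]),(800,300)))
```

```text
[(251, 163), (250, 159), (250, 151)]
[(279, 161), (279, 157), (279, 149)]
```

View pics/wrist1.png

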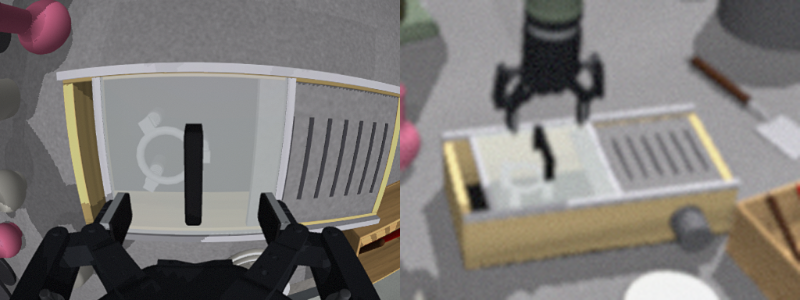

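Run:
```python
from h import *
from workcell import arm
s,d=load("scene0"),load("side0")
a=ray(s,(274.8,180));b=ray(d,(266.6,174.1));print(tri([a,b]))
w=load("wrist1")
f=lambda x,y:(x*1.28,y*1.28)
L=wray(w,f(118,228)); R=wray(w,f(283,230))
print("near tip wrist+scene",tri([wray(w,f(118,200)),a]),tri([wray(w,f(282,198)),ray(s,(306,177.2))]))
print("bar",plane(wray(w,f(194,126)),.128),plane(wray(w,f(194,223)),.128)); print(w["pose"].round(3))
for z in(.115,.127,.155):print(z,[np.round(np.array(wproj(w,(.5908+k*.0425*.233,.0399+k*.0425*.972,z)))/1.28) for k in(-1,1)])
```

```text
(array([ 0.57686461, -0.00600186,  0.16249158]), [np.float64(3.7426971196888688), np.float64(3.7426971196888044)])
near tip wrist+scene (array([ 0.57441353, -0.00518043,  0.16543349]), [np.float64(1.0276098143766126), np.float64(1.0276098143767385)]) (array([0.60094092, 0.10015877, 0.16175931]), [np.float64(0.8034157076758254), np.float64(0.8034157076758073)])
bar [0.54678647 0.05123022 0.128     ] [0.62865297 0.03141493 0.128     ]
[[ 0.234 -0.921 -0.31   0.511]
 [ 0.972  0.222  0.073  0.06 ]
 [ 0.001 -0.319  0.948  0.291]
 [ 0.     0.     0.     1.   ]]
0.115 [array([143., 176.]), array([243., 176.])]
0.127 [array([140., 182.]), array([246., 182.])]
0.155 [array([132., 200.]), array([254., 200.])]
```

The images put the open fingertips about 38 mm behind the TCP, which disagrees with the stated geometry. Closing here is a safe test: it either pinches the bar or closes above it.

```bash
python3 -m handwheel '[[0,[0,0,0],[0,0,0]],[0,[0,0,0],[0,0,0]],[0,[0,0,0],[0,0,0]],[0,[0,0,0],[0,0,0]],[0,[0,0,0],[0,0,0]],[0,[0,0,0],[0,0,0]],[0,[0,0,0],[0,0,0]],[0,[0,0,0],[0,0,0]]]' 40
python3 - <<'E'
from workcell import arm
import cv2,numpy as np
a=[arm.capture(n)["color"][:,:,::-1] for n in("wrist","scene","side")]
cv2.imwrite("pics/closed.png",np.hstack([cv2.resize(a[0],(400,300)),cv2.resize(a[2][110:230,190:350],(400,300),interpolation=cv2.INTER_CUBIC)]))
cv2.imwrite("pics/closed_s.png",a[1])
E
```

```text
clock: 2.92
tcp_pos: [0.59, 0.04, 0.1236]
ee_rot: [3.142, -0.0, 2.907]
force: [0.2, 1.2, -0.3]
gripper_width: 0.004
gripper_force: 0.0
```

View pics/closed.png

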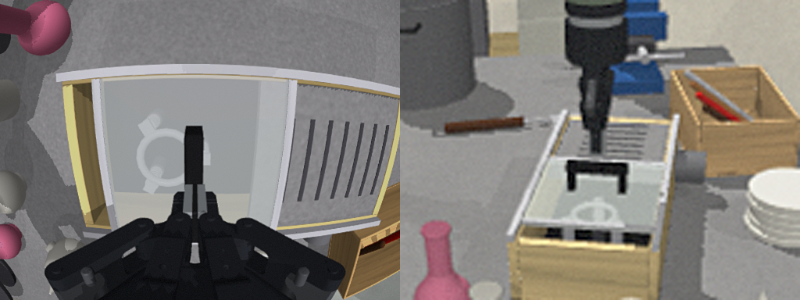

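The gripper closed above the bar. Closed fingertips are at wrist pixel (250,234) and side pixel (269,172). I'll work out the true tip height.

Run:
```python
from h import *
w=load("wrist1");d=load("side0")
for z in(.113,.125,.135,.14,.145,.15,.155):
    P=np.array((.59,.04,z));v=d["pose"][:3,:3].T@(P-d["pose"][:3,3])
    print(z,np.round(wproj(w,P)),round(d["cx"]+d["fx"]*v[0]/-v[2],1),round(d["cy"]-d["fy"]*v[1]/-v[2],1))
```

```text
0.113 [247. 223.] 269.0 180.4
0.125 [247. 231.] 268.9 177.0
0.135 [247. 238.] 268.9 174.2
0.14 [247. 243.] 268.9 172.8
0.145 [247. 247.] 268.9 171.4
0.15 [247. 251.] 268.9 170.0
0.155 [247. 256.] 268.8 168.6
```

The real closed tips sit at about z 0.142, so they are roughly 18 mm behind the TCP instead of 11 mm ahead, a shift of about 30 mm. I'll correct for this: open, go down 28 mm and pinch.

```bash
python3 -m handwheel '[[1,[0,0,0],[0,0,0]],[1,[0,0,0],[0,0,0]],[1,[0,0,0],[0,0,0]],[1,[0,0,0],[0,0,0]],[1,[0,0,0],[0,0,0]],[1,[0,0,7],[0,0,0]],[1,[0,0,14],[0,0,0]],[1,[0,0,21],[0,0,0]],[1,[0,0,28],[0,0,0]],[1,[0,0,28],[0,0,0]]]' 40 && python3 -m handwheel '[[0,[0,0,0],[0,0,0]],[0,[0,0,0],[0,0,0]],[0,[0,0,0],[0,0,0]],[0,[0,0,0],[0,0,0]],[0,[0,0,0],[0,0,0]],[0,[0,0,0],[0,0,0]],[0,[0,0,0],[0,0,0]]]' 40
```

```text
clock: 4.32
tcp_pos: [0.5892, 0.0401, 0.0945]
ee_rot: [-3.141, -0.002, 2.907]
force: [-0.2, 0.6, -0.8]
gripper_width: 0.999
gripper_force: 0.0
clock: 5.2
tcp_pos: [0.5901, 0.0399, 0.096]
ee_rot: [-3.141, 0.0, 2.907]
force: [-0.9, -0.4, 3.4]
gripper_width: 0.152
gripper_force: 41.9
```

```bash
python3 -m handwheel '[[0,[0,8,0],[0,0,0]],[0,[0,20,0],[0,0,0]],[0,[0,32,0],[0,0,0]],[0,[0,44,0],[0,0,0]],[0,[0,56,0],[0,0,0]],[0,[0,68,0],[0,0,0]],[0,[0,80,0],[0,0,0]],[0,[0,92,0],[0,0,0]],[0,[0,104,0],[0,0,0]],[0,[0,114,0],[0,0,0]],[0,[0,122,0],[0,0,0]],[0,[0,128,0],[0,0,0]],[0,[0,128,0],[0,0,0]]]' 40 && python3 -m handwheel '[[0,[0,3,0],[0,0,0]],[0,[0,6,0],[0,0,0]],[0,[0,9,0],[0,0,0]],[0,[0,9,0],[0,0,0]]]' 40
```

```text
clock: 6.82
tcp_pos: [0.6209, 0.1657, 0.096]
ee_rot: [3.139, 0.002, 2.907]
force: [4.2, 0.5, 3.5]
gripper_width: 0.151
gripper_force: 42.0
clock: 7.32
tcp_pos: [0.6227, 0.173, 0.096]
ee_rot: [3.141, 0.002, 2.907]
force: [2.5, -1.5, 5.3]
gripper_width: 0.152
gripper_force: 42.1
```

```bash
python3 -m handwheel '[[0,[0,3,0],[0,0,0]],[0,[0,6,0],[0,0,0]],[0,[0,6,0],[0,0,0]]]' 40 && python3 -m handwheel '[[0,[0,3,0],[0,0,0]],[0,[0,6,0],[0,0,0]],[0,[0,6,0],[0,0,0]]]' 40
```

```text
clock: 7.7
tcp_pos: [0.6238, 0.1779, 0.096]
ee_rot: [-3.14, 0.001, 2.907]
force: [3.4, -3.7, 4.6]
gripper_width: 0.153
gripper_force: 42.2
clock: 8.07
tcp_pos: [0.6238, 0.1778, 0.096]
ee_rot: [-3.129, -0.001, 2.906]
force: [-1.6, -19.0, 10.4]
gripper_width: 0.156
gripper_force: 42.9
```

The door is on its stop: 142 mm of travel from an initial opening of 28 mm. Next I'll relax the push, release, rise and go over to the flask.

```bash
python3 -m handwheel '[[0,[0,-6,0],[0,0,0]],[0,[0,-6,0],[0,0,0]],[1,[0,-6,0],[0,0,0]],[1,[0,-6,0],[0,0,0]],[1,[0,-6,0],[0,0,0]],[1,[0,-6,0],[0,0,0]],[1,[0,-6,0],[0,0,0]],[1,[0,-6,0],[0,0,0]],[1,[0,-6,-30],[0,0,0]],[1,[0,-6,-60],[0,0,0]],[1,[0,-6,-85],[0,0,0]],[1,[0,-6,-85],[0,0,0]]]' 40 && python3 -m handwheel '[[1,[-7,-40,0],[0,0,0]],[1,[-15,-90,0],[0,0,0]],[1,[-23,-140,0],[0,0,0]],[1,[-31,-190,0],[0,0,0]],[1,[-40,-240,0],[0,0,0]],[1,[-48,-290,0],[0,0,0]],[1,[-57,-340,0],[0,0,0]],[1,[-65,-385,0],[0,0,0]],[1,[-72,-425,0],[0,0,0]],[1,[-77,-455,0],[0,0,0]],[1,[-77,-455,0],[0,0,0]],[1,[-77,-455,0],[0,0,0]]]' 40
python3 - <<'E'
from workcell import arm
import cv2,numpy as np,pickle
c=arm.capture("wrist");pickle.dump(c,open("pics/wrist2.pkl","wb"));s=arm.capture("scene");pickle.dump(s,open("pics/scene2.pkl","wb"))
print(arm.observe()["tcp_pos"])
b=cv2.resize(s["color"][150:250,230:380,::-1],(512,341),interpolation=cv2.INTER_CUBIC)
a=np.zeros((384,800,3),np.uint8);a[:,:512]=c["color"][:,:,::-1];a[:192,512:]=cv2.resize(b,(288,192))
cv2.imwrite("pics/hover.png",a)
E
```

```text
clock: 9.57
tcp_pos: [0.6253, 0.1794, 0.1837]
ee_rot: [3.139, 0.006, 2.907]
force: [0.7, 0.4, -0.3]
gripper_width: 1.0
gripper_force: 0.0
clock: 11.08
tcp_pos: [0.5917, -0.2804, 0.1791]
ee_rot: [3.14, -0.002, 2.907]
force: [-0.9, 0.5, -0.4]
gripper_width: 1.0
gripper_force: 0.0
[ 0.59218545 -0.27988123  0.17983242]
```

View pics/hover.png

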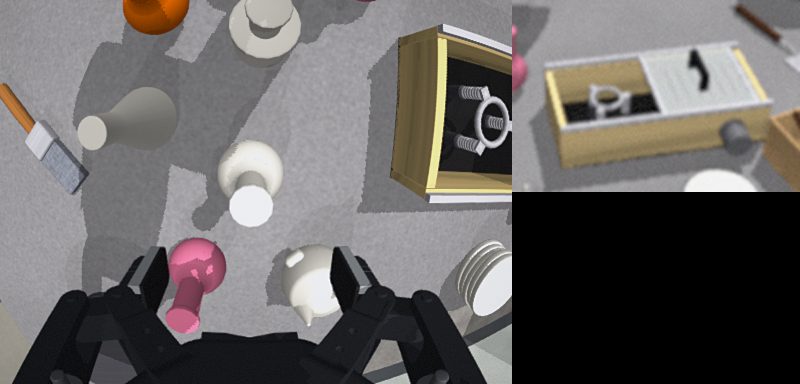

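The door is fully open. The flask's lip is at wrist (251,205) and its ball at (250,172). The ring is at wrist (491,122) and, in the scene inset, about (609,97).

Run:
```python
from h import *
w=load("wrist2");s=load("scene2")
print("lip",plane(wray(w,(251,206)),.138),"ball",plane(wray(w,(250,171)),.037))
R=wray(w,(491,122));k=150/288
S=ray(s,(230+(609-512)*k,150+97*100/192))
print("ring",plane(R,.075),plane(S,.075),tri([R,S]))
```

```text
lip [ 0.58991305 -0.27735409  0.138     ] ball [ 0.58866143 -0.2772795   0.037     ]
ring [0.58181575 0.01171503 0.075     ] [0.58526608 0.0156472  0.075     ] (array([0.58262582, 0.01654215, 0.07151377]), [np.float64(0.953821343527391), np.float64(0.9538213435273651)])
```

```bash
python3 -m handwheel '[[1,[2,1,15],[0,0,0]],[1,[2,1,30],[0,0,0]],[1,[2,1,45],[0,0,0]],[1,[2,1,60],[0,0,0]],[1,[2,1,75],[0,0,0]],[1,[2,1,90],[0,0,0]],[1,[2,1,100],[0,0,0]],[1,[2,1,107],[0,0,0]],[1,[2,1,107],[0,0,0]]]' 25 && python3 -m handwheel '[[0.5,[0,0,0],[0,0,0]],[0.4,[0,0,0],[0,0,0]],[0.3,[0,0,0],[0,0,0]],[0.2,[0,0,0],[0,0,0]],[0.1,[0,0,0],[0,0,0]],[0,[0,0,0],[0,0,0]],[0,[0,0,0],[0,0,0]],[0,[0,0,0],[0,0,0]]]' 25 && python3 -m handwheel '[[0,[0,0,0],[0,0,0]],[0,[0,0,0],[0,0,0]],[0,[0,0,0],[0,0,0]]]' 80
```

```text
clock: 12.3
tcp_pos: [0.5903, -0.2798, 0.073]
ee_rot: [3.141, -0.001, 2.907]
force: [-0.1, 0.4, -0.6]
gripper_width: 1.002
gripper_force: 0.0
clock: 13.3
tcp_pos: [0.591, -0.2801, 0.0742]
ee_rot: [-3.141, 0.001, 2.907]
force: [-0.1, 1.9, 5.2]
gripper_width: 0.378
gripper_force: 24.5
clock: 13.68
tcp_pos: [0.5911, -0.2802, 0.0744]
ee_rot: [-3.141, 0.001, 2.907]
force: [-0.4, 1.1, 5.9]
gripper_width: 0.363
gripper_force: 78.3
```

The opening reads 31 mm, wider than the 28 mm neck, so the tips may be riding on the shoulder or the lip. I'll regrip 8 mm higher to compare.

```bash
python3 -m handwheel '[[0.6,[0,0,0],[0,0,0]],[0.6,[0,0,0],[0,0,0]],[0.6,[0,0,0],[0,0,0]],[0.6,[0,0,-8],[0,0,0]],[0.6,[0,0,-8],[0,0,0]],[0.2,[0,0,-8],[0,0,0]],[0.1,[0,0,-8],[0,0,0]],[0,[0,0,-8],[0,0,0]],[0,[0,0,-8],[0,0,0]],[0,[0,0,-8],[0,0,0]]]' 25
python3 - <<'E'
from workcell import arm
import cv2,numpy as np,pickle
d=arm.capture("side")["color"][:,:,::-1];s=arm.capture("scene")["color"][:,:,::-1];w=arm.capture("wrist")["color"][:,:,::-1]
r=lambda im,x,y:cv2.resize(im[y:y+75,x:x+65],(390,450),interpolation=cv2.INTER_CUBIC)
cv2.imwrite("pics/grip.png",np.hstack([r(d,250,210),r(s,168,180)]))
E
```

```text
clock: 14.92
tcp_pos: [0.5909, -0.28, 0.082]
ee_rot: [-3.141, 0.001, 2.907]
force: [-0.0, 0.7, 4.5]
gripper_width: 0.389
gripper_force: 24.7
```

View pics/grip.png

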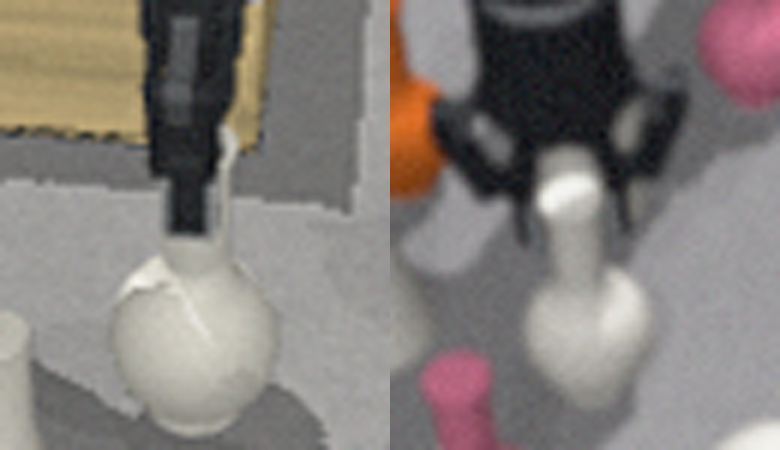

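The flask stands upright and the jaws straddle the neck at side-crop (190,210). The reading was wider at the higher grip, so the pad tops are on the lip. I'll regrip lower.

```bash
python3 -m handwheel '[[0.65,[0,0,0],[0,0,0]],[0.65,[0,0,0],[0,0,0]],[0.65,[0,0,0],[0,0,0]],[0.65,[0,0,6],[0,0,0]],[0.65,[0,0,12],[0,0,0]],[0.65,[0,0,16],[0,0,0]],[0.65,[0,0,16],[0,0,0]],[0.2,[0,0,16],[0,0,0]],[0.1,[0,0,16],[0,0,0]],[0,[0,0,16],[0,0,0]],[0,[0,0,16],[0,0,0]],[0,[0,0,16],[0,0,0]]]' 25
```

```text
clock: 16.58
tcp_pos: [0.5908, -0.28, 0.0659]
ee_rot: [-3.141, 0.001, 2.907]
force: [0.1, 0.8, 0.7]
gripper_width: 0.348
gripper_force: 24.6
```

```bash
python3 -m handwheel '[[0,[0,0,0],[0,0,0]],[0,[0,0,0],[0,0,0]],[0,[0,0,0],[0,0,0]]]' 80 && python3 -m handwheel '[[0,[0,0,-3],[0,0,0]],[0,[0,0,-10],[0,0,0]],[0,[0,0,-20],[0,0,0]],[0,[0,0,-40],[0,0,0]],[0,[0,0,-70],[0,0,0]],[0,[0,0,-100],[0,0,0]],[0,[0,0,-130],[0,0,0]],[0,[0,0,-150],[0,0,0]],[0,[0,0,-150],[0,0,0]],[0,[0,0,-150],[0,0,0]]]' 80
```

```text
clock: 16.95
tcp_pos: [0.5909, -0.28, 0.066]
ee_rot: [3.142, 0.001, 2.907]
force: [1.1, 0.6, 3.8]
gripper_width: 0.33
gripper_force: 78.1
clock: 18.2
tcp_pos: [0.5899, -0.2795, 0.2143]
ee_rot: [3.141, -0.002, 2.907]
force: [-0.3, 0.5, -3.2]
gripper_width: 0.329
gripper_force: 78.7
```

The neck is gripped: the opening reads 28 mm and the lift shows a weight of about 3 N. Now I'll carry it over the ring.

```bash
python3 -m handwheel '[[0,[5,20,0],[0,0,0]],[0,[13,50,0],[0,0,0]],[0,[24,90,0],[0,0,0]],[0,[34,130,0],[0,0,0]],[0,[45,170,0],[0,0,0]],[0,[55,210,0],[0,0,0]],[0,[64,243,0],[0,0,0]],[0,[71,268,0],[0,0,0]],[0,[75,283,0],[0,0,0]],[0,[75,283,15],[0,0,0]],[0,[75,283,30],[0,0,0]],[0,[75,283,40],[0,0,0]],[0,[75,283,40],[0,0,0]],[0,[75,283,40],[0,0,0]]]' 80
python3 - <<'E'
from workcell import arm
import cv2,numpy as np,pickle
im={}
for n in("scene","side","wrist"):
    c=arm.capture(n);pickle.dump(c,open(f"pics/{n}3.pkl","wb"));im[n]=c["color"][:,:,::-1]
print(arm.observe()["tcp_pos"])
r=lambda im,x,y,w,h,W,H:cv2.resize(im[y:y+h,x:x+w],(W,H),interpolation=cv2.INTER_CUBIC)
a=np.hstack([r(im["scene"],245,165,66,66,400,400),r(im["side"],235,150,66,66,400,400)])
cv2.imwrite("pics/over.png",np.vstack([a,np.hstack([r(im["wrist"],150,110,200,100,400,200),np.zeros((200,400,3),np.uint8)])]))
E
```

```text
clock: 19.95
tcp_pos: [0.5838, 0.0122, 0.1758]
ee_rot: [3.142, 0.001, 2.906]
force: [0.8, -0.3, -2.1]
gripper_width: 0.33
gripper_force: 79.5
[0.58409222 0.01252274 0.17639934]
```

View pics/over.png

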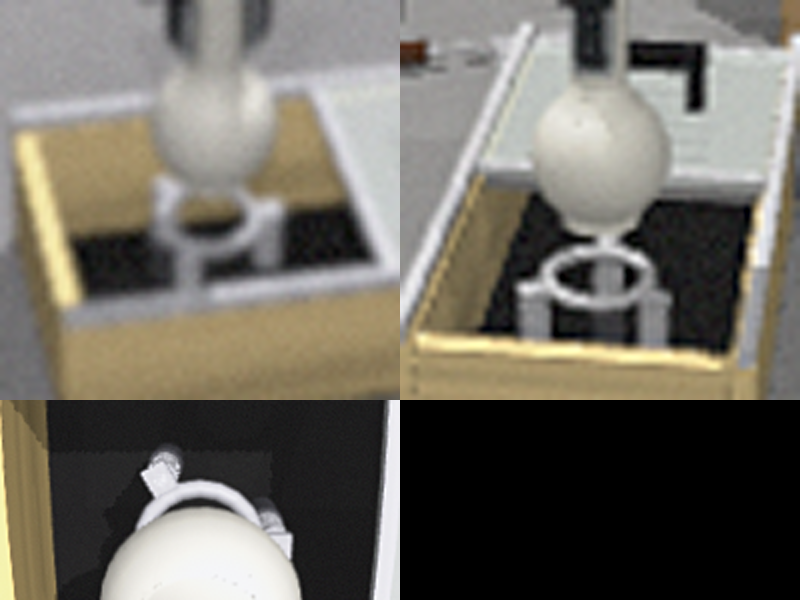

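In the scene crop the ball is centred at (215,128) and the ring at (210,221). In the side crop the ball is at (601.5,148) and the ring at (600,276). I'll compare the two.

Run:
```python
from h import *
np.set_printoptions(precision=4,suppress=True)
s,d,w=load("scene3"),load("side3"),load("wrist3");k=66/400
fs=lambda x,y:(245+x*k,165+y*k);fd=lambda x,y:(235+(x-400)*k,150+y*k)
def ell(c,C,r,proj): pass
B=[ray(s,fs(215,128)),ray(d,fd(601.5,148))];G=[ray(s,fs(210,221)),ray(d,fd(600,276))]
print("ball",tri(B),plane(B[0],.147)[:2],plane(B[1],.147)[:2])
print("ring",tri(G),plane(G[0],.075)[:2],plane(G[1],.075)[:2])
# foot bottom centre, side: foot disc x 560-640, bottom edge 237
F=ray(d,fd(600,228));print("foot",plane(F,.110)[:2])
# wrist: fit ring circle to outer/inner visible arc points
f=lambda x,y:(150+x/2,110+(y-400)/2)
o=np.array([plane(wray(w,f(*p)),.075)[:2] for p in((140,520),(155,497),(200,481),(243,497),(259,515))])
A=np.c_[2*o,np.ones(5)];x=np.linalg.lstsq(A,(o**2).sum(1),rcond=None)[0];print("wrist ring fit",x[:2],np.sqrt(x[2]+x[:2]@x[:2]))
# fixed-radius fit
from scipy.optimize import least_squares
q=least_squares(lambda c:np.hypot(*(o-c).T)-.031,[.583,.013]);print(q.x,q.fun*1000)
b=[plane(wray(w,f(*p)),.147)[:2] for p in((102,590),(300,590))];print("ball sides",b,np.mean(b,0))
```

```text
ball (array([0.5868, 0.0124, 0.1455]), [np.float64(2.7624528530901418), np.float64(2.7624528530902674)]) [0.592  0.0091] [0.5856 0.0149]
ring (array([0.5843, 0.013 , 0.0718]), [np.float64(0.793967347545801), np.float64(0.7939673475457473)]) [0.5885 0.0106] [0.5835 0.0089]
foot [ 0.5828 -0.0026]
wrist ring fit [0.5825 0.0149] 0.030779054907842662
[0.5828 0.0148] [-0.3383  0.3911 -0.0022 -0.2992  0.162 ]
ball sides [array([ 0.5691, -0.0179]), array([0.5856, 0.0502])] [0.5774 0.0162]
```

The ring is about 2 mm towards tool +x of the flask. I'll shift by that and lower gently to seating.

```bash
python3 -m handwheel '[[0,[2,0,5],[0,0,0]],[0,[2,0,12],[0,0,0]],[0,[2,0,19],[0,0,0]],[0,[2,0,25],[0,0,0]],[0,[2,0,29],[0,0,0]],[0,[2,0,32],[0,0,0]],[0,[2,0,35],[0,0,0]],[0,[2,0,35],[0,0,0]]]' 80 && python3 -m handwheel '[[0,[0,0,2],[0,0,0]],[0,[0,0,4],[0,0,0]],[0,[0,0,6],[0,0,0]],[0,[0,0,6],[0,0,0]]]' 80
```

```text
clock: 21.1
tcp_pos: [0.5814, 0.0132, 0.1404]
ee_rot: [-3.142, -0.0, 2.907]
force: [0.7, 0.5, -3.6]
gripper_width: 0.331
gripper_force: 79.5
clock: 21.6
tcp_pos: [0.5816, 0.0132, 0.1346]
ee_rot: [-3.142, 0.0, 2.907]
force: [-0.4, -0.2, -2.6]
gripper_width: 0.328
gripper_force: 79.2
```

The foot entered the ring with no contact. Now I'll press.

```bash
python3 -m handwheel '[[0,[0,0,2],[0,0,0]],[0,[0,0,4],[0,0,0]],[0,[0,0,6],[0,0,0]],[0,[0,0,6],[0,0,0]]]' 100 && python3 -m handwheel '[[0,[0,0,2],[0,0,0]],[0,[0,0,4],[0,0,0]],[0,[0,0,6],[0,0,0]],[0,[0,0,8],[0,0,0]],[0,[0,0,10],[0,0,0]],[0,[0,0,12],[0,0,0]],[0,[0,0,12],[0,0,0]]]' 100
```

```text
clock: 22.1
tcp_pos: [0.5823, 0.0129, 0.1293]
ee_rot: [-3.141, 0.002, 2.907]
force: [0.6, -1.4, 4.2]
gripper_width: 0.322
gripper_force: 97.3
clock: 22.98
tcp_pos: [0.5825, 0.0129, 0.1178]
ee_rot: [-3.141, 0.002, 2.907]
force: [-1.0, -1.6, 8.2]
gripper_width: 0.323
gripper_force: 97.2
```

```bash
python3 -m handwheel '[[0,[0,0,2],[0,0,0]],[0,[0,0,4],[0,0,0]],[0,[0,0,6],[0,0,0]],[0,[0,0,8],[0,0,0]],[0,[0,0,8],[0,0,0]]]' 100 && python3 -m handwheel '[[0,[0,0,1],[0,0,0]],[0,[0,0,2],[0,0,0]],[0,[0,0,2],[0,0,0]]]' 100
```

```text
clock: 23.6
tcp_pos: [0.5829, 0.0128, 0.1106]
ee_rot: [-3.142, 0.003, 2.907]
force: [-1.5, -1.2, 11.2]
gripper_width: 0.322
gripper_force: 97.0
clock: 23.98
tcp_pos: [0.5834, 0.0127, 0.1095]
ee_rot: [-3.142, 0.004, 2.907]
force: [-2.6, -1.9, 14.0]
gripper_width: 0.321
gripper_force: 96.8
```

```bash
python3 -m handwheel '[[0,[0,0,1],[0,0,0]],[0,[0,0,2],[0,0,0]],[0,[0,0,2],[0,0,0]]]' 110 && python3 -m handwheel '[[0,[0,0,1],[0,0,0]],[0,[0,0,2],[0,0,0]],[0,[0,0,2],[0,0,0]]]' 110
```

```text
clock: 24.35
tcp_pos: [0.5842, 0.0126, 0.1095]
ee_rot: [3.142, 0.006, 2.907]
force: [-4.8, -2.3, 21.8]
gripper_width: 0.321
gripper_force: 105.7
clock: 24.72
tcp_pos: [0.5852, 0.0124, 0.1094]
ee_rot: [3.142, 0.009, 2.907]
force: [-6.8, -1.9, 28.5]
gripper_width: 0.32
gripper_force: 105.6
```

The cradle is on its stop: z is stuck at 0.1095 (24 mm of travel) while the force climbs. I'll ease off 1 mm and hold to check that it's steady.

```bash
python3 -m handwheel '[[0,[0,0,-1],[0,0,0]],[0,[0,0,-1],[0,0,0]],[0,[0,0,-1],[0,0,0]],[0,[0,0,-1],[0,0,0]],[0,[0,0,-1],[0,0,0]],[0,[0,0,-1],[0,0,0]],[0,[0,0,-1],[0,0,0]],[0,[0,0,-1],[0,0,0]]]' 110 && python3 -c "
from workcell import arm
o=arm.observe();print(o['tcp_pos'],o['force'],o['gripper_force'])
print(arm.job_done())"
```

```text
clock: 25.72
tcp_pos: [0.585, 0.0124, 0.1094]
ee_rot: [3.141, 0.008, 2.907]
force: [-5.2, -1.3, 23.8]
gripper_width: 0.322
gripper_force: 105.8
[0.58504136 0.01244563 0.10941896] [-5.22259419 -1.34549687 23.8061536 ] 105.80985188484192
the job is handed in; nothing more can be done
None
```

I slid the door open to its stop, seated the white round-bodied flask upright in the ring cradle and pressed it down to the stop (about 24 mm, judged from arm height and force). I handed the job in at about 26 s with the gripper still holding it there; I took no picture after pressing.

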